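# Jack up the front of the drawer cabinet and hold it

### The job

Pick up the small lever jack, stand it squarely on the narrow timber bearer in front of the drawer cabinet with its saddle centred under the bolt-marked lift lug, and let go of it. Pump the handle fully down so that the cabinet's front lifts, let the handle come all the way back up so that the cabinet settles, then press the handle fully down again and finish while still holding it down, with the cabinet's front raised on the jack alone. Do not lift or shove the cabinet itself, and leave the bottle and the tape roll where they stand.

Things in the scene. Friction and masses are not known exactly. Their poses are not given: they have to be found in the camera images.
- jack_grip (a point): Grip point of the loose lever jack (0.75 kg in all): the middle of its upright grey housing, 60 mm above the jack's underside. The housing is 30 mm wide across the jack (y), 24 mm along it (x) and its top is 80 mm above the underside; grip it across its 30 mm width from above. Axes: x points along the jack towards the saddle, z up; the handle points to -x.
- jack: The same jack; origin on its underside, right below the grip point, same axes. Its dark steel base plate is 54 mm wide and 12 mm thick and runs from 95 mm ahead (+x) to 120 mm behind (-x) the origin. With the handle the jack is 0.29 m long.
- saddle_top (a point): Centre of the top face of the jack's saddle, a steel disc 36 mm across on a post, 75 mm ahead (+x) of the jack's origin; its top is 52 mm above the jack's underside when the handle is up and rises straight up by 0.0618 m per radian of the handle (34 mm at 0.55 rad).
- handle (a joint): Angle of the jack's handle in rad: 0 = up (at rest, slanting up at 25 degrees), grows as it is pressed down, stop at 0.58. Down to about 0.25 rad only a light return spring works (2 to 3 N at the pad), beyond that the cabinet's weight is felt (about 8 to 13 N at the pad). There is no catch: let go, and it springs back up.
- handle_pad (a point): Centre of the upper face of the flat black rubber pad at the handle's end, 60 mm along the handle, 36 mm wide, 10 mm thick: the place to press. The handle turns about a level pin across the jack, 16 mm behind (-x) the jack's origin and 40 mm above its underside; the middle of the pad lies 160 mm from the pin along the handle, its upper face 5 mm above the handle's centre line. With the handle up the pad is 113 mm above the jack's underside and 159 mm behind its origin.
- bearer: Fixed timber bearer on which the jack must stand: 240 mm long (its x), 66 mm wide (y), 24 mm high; origin at the centre of its underside; x points at the cabinet, and the bearer lies in line under the lift lug to within 4 mm.
- lift_point (a point): The marked lift point: on the underside of the steel lift lug (plate 50 mm wide, 6 mm thick, sticking out 60 mm from the cabinet's front), right below the dark bolt head on its upper face. 90 mm above the counter as the cabinet stands, which leaves 14 mm over the saddle of a jack standing on the bearer. It is 35 mm out from the cabinet's front. Axes are the cabinet's: x points from the front into the cabinet, so the jack is set with its x along this x; z up.
- cabinet: Loose cream desktop drawer cabinet, about 4 kg, 260 mm deep (x), 300 mm wide (y), 222 mm high without the notebooks on it; stands on four feet; origin at the counter below its centre; its front faces -x. Lifted at the lug, it tips on its rear feet.
- spray: Bystander: blue bottle, 64 mm across, 190 mm high; origin at the centre of its underside.
- tape: Bystander: roll core of tape, 96 mm across, 48 mm high; origin at the centre of its underside.
There are look-alikes about, which are no part of the job. Several things look just like the bearer: the one meant starts farthest to the robot's right.

How it is judged:
On the way, in this order (a step that is already met when the one before it is completed fails the run):
1. the jack stands on the bearer with its saddle within 15 mm of the lift point, handle up, let go (horizontal distance between saddle_top and lift_point below 0.015 m and height (world z) of jack between 0.02 and 0.03 m and angle between jack's own z axis and vertical below 0.08 rad and contact force between jack and bearer above 2 N and value of joint handle below 0.1 rad and contact force between each of the fingers, the arm and jack below 0.2 N), for 0.2 s.
2. first stroke: handle pressed down, lift lug raised by the jack (value of joint handle above 0.45 rad and height (world z) of lift_point above 0.101 m and contact force between jack and cabinet above 4 N), for 0.1 s.
3. handle back up, cabinet settled on its feet (value of joint handle below 0.12 rad and height (world z) of lift_point below 0.093 m), for 0.1 s.
At the end, for the whole second after the job is handed in: The robot presses the handle (over 1.5 N), down past 0.45 rad; the lift point is above 101 mm, carried by the jack (over 4 N), robot off the cabinet; the jack is upright on the bearer, saddle within 20 mm of the lift point; the cabinet is still and within 30 mm of its start (all of step 2 and horizontal distance between saddle_top and lift_point below 0.02 m and height (world z) of jack between 0.02 and 0.03 m and angle between jack's own z axis and vertical below 0.08 rad and contact force between jack and bearer above 2 N and contact force between any of the fingers, the arm and jack above 1.5 N and contact force between each of the arm, the fingers and cabinet below 0.5 N and linear speed of cabinet below 0.02 m/s and distance of cabinet from where it was at the start of the episode below 0.03 m); the arm keeps its last pose, push and grip.
It fails at once if the robot pushes hard on the cabinet (contact force between any of the arm, the fingers and cabinet above 10 N).
It fails at once if the cabinet is shoved out of place (distance of cabinet from where it was at the start of the episode above 0.04 m).
It fails at once if the bottle is disturbed (distance of spray from where it was at the start of the episode above 0.03 m).
It fails at once if the tape roll is disturbed (distance of tape from where it was at the start of the episode above 0.03 m).
It also fails if it takes over 61 s, if anything falls off the work surface, if the arm or the gripper's body presses on something with over 40 N, if the wrist force passes 120 N, or if a joint passes its speed limit or range.

### The arm

A 6-joint arm with a two-finger parallel gripper is mounted at the origin on the work surface. World frame = base frame: x ahead of the robot, y to its left, z up, the work surface at z = 0. Lengths are in m, angles in rad, forces in N, time in s.
With the tool pointing down it reaches from about 0.35 to 0.775 m from the base axis. Payload 5.5 kg.
Tool frame: the origin (TCP) lies on the centre line of the jaws, within the pads' length; the fingertips stand 8 mm ahead of it and the grasp point (between the pads) lies 11 mm behind it; z points along the fingers, y is the line along which they close (so a half turn about z gives the same grasp; the last joint's range is limited). The gripper opens to 85 mm and grips with 20 to 120 N. Pads are 22 mm wide; open, the fingers measure 114 mm over their backs; the gripper's body (76 mm by 85 mm) begins 54 mm behind the grasp point. The pads swing forward as they close: fully open they stand 13 mm farther back than shut.
Start: joints at [1.03, 0.313, 0.046, 1.304, 0, 1.431], TCP at [0.224, 0.529, 0.239] pointing down, gripper open.
Joint ranges: [-2.76, 2.76], [-0.86, 1.69], [-1.03, 1.26], [-2.2, 2.34], [-1.47, 1.5], [-3.14, 3.14]. Speed limits (rad/s): [2.57, 2.57, 3.14, 3.14, 3.14, 3.14].

### API

Orientations are given as a unit quaternion [x, y, z, w].
In Python, from cell import monitor, vision, ticket gives the robot as it stands. The module is installed in compiled form; this text tells all that it offers.
- The arm moves only by the tool step_arm, never from a script. Its argument "increments" is a list of rows, each an object of numbers: "tx", "ty", "tz": the shift along the tool's x, y, z in m; "wx", "wy", "wz": the turn, a rotation vector about the tool's x, y, z in degrees; "claw": the gripper's target within -1 to 1 (shut at 1, half-way at 0, fully open at -1). In form: [{"tx": .., "ty": .., "tz": .., "wx": .., "wy": .., "wz": .., "claw": ..}, ...]. A call has 1 to 20 rows; each row is the pose to reach, as a shift and turn from the pose commanded when the call began, along the tool's axes at that moment; what a row does not reach only later rows make up. A row lasts 1/8 s, in which the tool goes at most 62.5 mm and 10.7 degrees, less where a joint would pass 70% of its speed; a pose out of reach is approached as far as the arm can. A call with a gripper value outside its range is refused whole. The fingers move at their own pace and stop on an object; "force" is the grip in N (left out, the last holds). Time passes only in rows, so rows that repeat a pose let the fingers close. It gives the time, the measured TCP pose, the force, the opening and the grip force at its end, in the units of the state.
- monitor.get_state(): the state, without advancing time (a new reading comes with each control period).
- vision.grab_frame(name): name is "scene" or "top" or "wrist"; returns the picture (400x640x3 uint8, red, green, blue); there is no depth.
- vision.camera_info(name): a dict with "fx", "fy", "cx", "cy" (pixels), "extrinsics" (4x4, takes a point from camera to world coordinates). Camera axes: x right, y down, z forward; pixel columns grow to the right and rows downward; lengths in m; the calibration is good to about 2 mm. A picture is of the moment at which its call begins: read the wrist's pose just before it. camera_info takes no time and is no camera call; for the wrist camera it gives the pose at the moment of the call.
- ticket.finish_job(): hands the job in; it is judged then, once.
The state is a dict: "clock": time; "joint_positions": joint angles; "joint_vel": joint speeds; "joint_efforts": joint torques, N m; "tcp_pos": TCP position; "ee_rot": TCP orientation; "ft_force": force on the tool from outside, world axes, zero at the start; "wrist_torque": the same for the moment, N m; "width": opening from 0.0 (shut) to 1.0 (fully open); "gripper_force": force on a finger pad.
Only numpy, scipy, OpenCV 4.12 (cv2) and the standard library are available. Lean on these libraries where they do the work, as an engineer would, in place of code of your own. Each camera call takes 0.05 s, during which the arm holds its last target. There are 200 camera calls.

## Working session

There is one attempt and no reset: what is moved stays moved. The work goes in short steps, Python scripts to look and compute and a tool call to move; the robot and the scene stay as the last step left them, time stands still between calls to the robot, and variables do not carry over. Pictures are saved under pics/ and viewed, at most 10 in all, crops included, and the job is handed in when it is done.

Besides the shell and the picture viewer there is one more tool, called after "Emit:" as name(argument=value, ...) on one line, values as JSON. step_arm: Moves the arm, as the interface text tells. Its arguments: {"type":"object","properties":{"increments":{"type":"array","items":{"type":"object","properties":{"tx":{"type":"number"},"ty":{"type":"number"},"tz":{"type":"number"},"wx":{"type":"number"},"wy":{"type":"number"},"wz":{"type":"number"},"claw":{"type":"number"}}}},"force":{"type":"number"}},"required":["increments"]}

```bash
mkdir -p pics
cat > h.py <<'E'
import numpy as np, cv2
from cell import monitor, vision, ticket
from scipy.spatial.transform import Rotation as R
def snap(n,f):
    im=vision.grab_frame(n); cv2.imwrite('pics/'+f,im[:,:,::-1]); return im
def ray(ci,u,v,z):
    E=np.array(ci['extrinsics']); d=E[:3,:3]@np.array([(u-ci['cx'])/ci['fx'],(v-ci['cy'])/ci['fy'],1])
    o=E[:3,3]; return o+d*(z-o[2])/d[2]
def proj(ci,p):
    E=np.linalg.inv(np.array(ci['extrinsics'])); q=E[:3,:3]@np.array(p)+E[:3,3]
    return ci['fx']*q[0]/q[2]+ci['cx'],ci['fy']*q[1]/q[2]+ci['cy']
E
python3 - <<'E'
from h import *
print(monitor.get_state())
snap('top','top0.png');snap('scene','sc0.png')
for n in('top','scene','wrist'):print(n,vision.camera_info(n))
E
```

```text
{'clock': 0.0, 'joint_positions': array([1.03039238e+00, 3.14016460e-01, 4.49900114e-02, 1.30357536e+00,
       5.30509925e-07, 1.43117694e+00]), 'joint_vel': array([-0.00134914,  0.00039481, -0.00063616,  0.00090896, -0.00168988,
       -0.00044752]), 'joint_efforts': array([ 1.16881558e-03, -4.80630147e+01,  2.98531401e+01,  1.93724589e-02,
       -7.85966245e-05,  2.60400501e-07]), 'tcp_pos': array([0.2241003 , 0.52901004, 0.23840421]), 'ee_rot': array([ 1.99053697e-01,  9.79988169e-01, -8.50970398e-04, -3.01312144e-04]), 'ft_force': array([-0.68810729, -0.6124437 ,  0.17501897]), 'wrist_torque': array([ 0.04749078, -0.01177013,  0.00032092]), 'gripper_force': 0.0, 'width': 0.9983532562501086}
top {'fx': 362.14875608475114, 'fy': 362.14875608475114, 'cx': 324.96886049736224, 'cy': 196.91922964701274, 'extrinsics': array([[ 1.22138947e-03, -9.77050013e-01,  2.13006526e-01,
         2.90946877e-01],
       [-9.99997700e-01, -1.56888861e-03, -1.46237758e-03,
         1.02471319e-01],
       [ 1.76299955e-03, -2.13004250e-01, -9.77049682e-01,
         1.39450720e+00],
       [ 0.00000000e+00,  0.00000000e+00,  0.00000000e+00,
         1.00000000e+00]])}
scene {'fx': 413.9769128878568, 'fy': 413.9769128878568, 'cx': 314.99009192536755, 'cy': 198.87919793772136, 'extrinsics': array([[ 0.10701836,  0.84268822, -0.52765863,  1.35519479],
       [ 0.99424109, -0.08769618,  0.06159573, -0.02587805],
       [ 0.00563235, -0.53121176, -0.84722036,  1.37671081],
       [ 0.        ,  0.        ,  0.        ,  1.        ]])}
wrist {'fx': 305.28231168818996, 'fy': 305.28231168818996, 'cx': 320.59235448313456, 'cy': 198.5250890352976, 'extrinsics': array([[ 0.39053517,  0.88147226,  0.26549751,  0.15467662],
       [ 0.92058656, -0.37343025, -0.11432509,  0.55866912],
       [-0.00162959,  0.28906141, -0.95730917,  0.37153523],
       [ 0.        ,  0.        ,  0.        ,  1.        ]])}
```

View pics/top0.png

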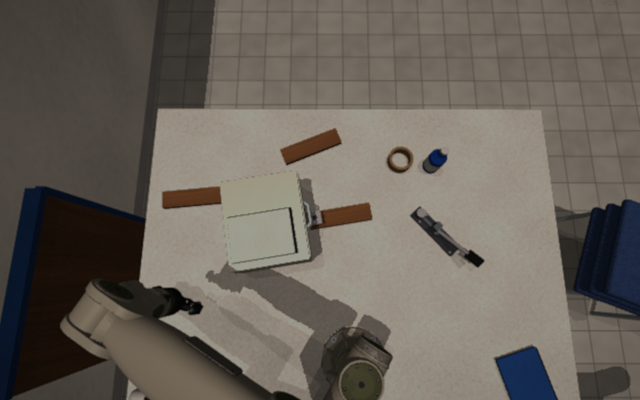

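View pics/sc0.png

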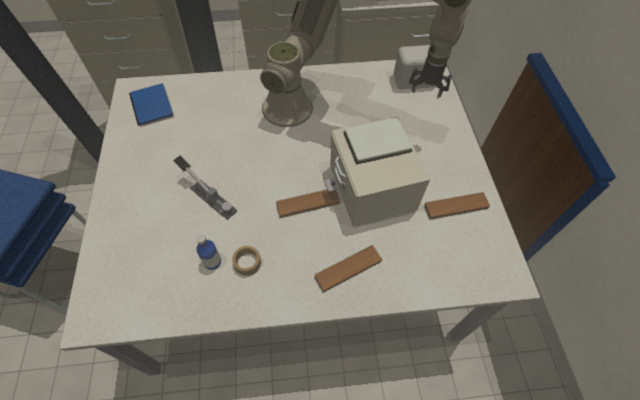

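The top view shows the cabinet near (265,220), its front facing right (-y), with the bearer at (345,215) and the lug at (315,216). The jack has its saddle near (418,212) and its pad near (476,259). The tape is at (400,159) and the bottle at (435,160). I'll enlarge this area.

Run:
```python
from h import *
im=cv2.imread('pics/top0.png')[140:275,290:492]
cv2.imwrite('pics/c1.png',cv2.resize(im,(0,0),fx=3.9,fy=3.9,interpolation=cv2.INTER_CUBIC))
ci=vision.camera_info('top')
for n,u,v,z in [('bearR',370,211,.024),('saddle',418,213,.052),('pad',475,259,.11),('tape',400,159,.048),('lug',316,216,.1),('spray',432,165,.05),('cabNE',298,172,.222),('cabSE',311,262,.222)]:print(n,ray(ci,u,v,z).round(3))
```

```text
bearR [ 0.535 -0.073  0.024]
saddle [ 0.522 -0.249  0.052]
pad [ 0.349 -0.425  0.11 ]
tape [ 0.736 -0.192  0.048]
lug [0.502 0.133 0.1  ]
spray [ 0.711 -0.314  0.05 ]
cabNE [0.632 0.192 0.222]
cabSE [0.334 0.145 0.222]
```

View pics/c1.png

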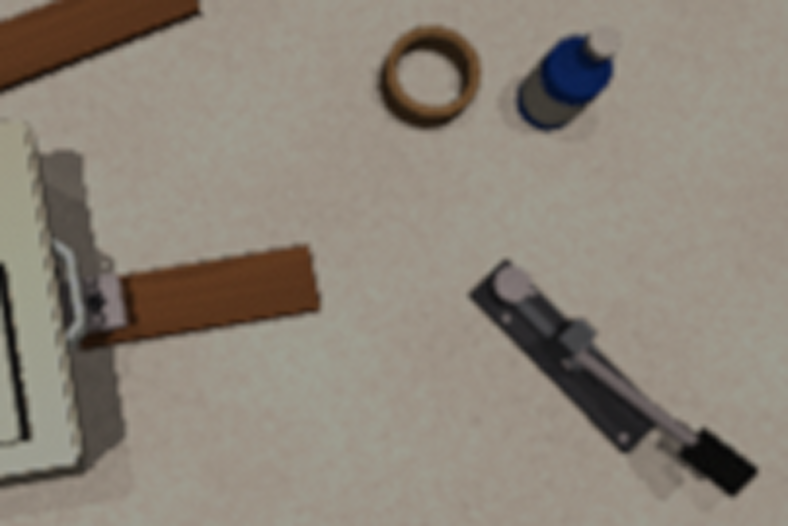

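```bash
cat >> h.py <<'E'
def plan(p,yaw_y):
    """tool-frame shift and turn from the present pose to TCP p, tool down, tool y axis (mod pi) at heading yaw_y deg"""
    s=monitor.get_state(); M=R.from_quat(s['ee_rot']).as_matrix(); best=None
    for a in (yaw_y,yaw_y+180):
        a=np.radians(a); y=np.array([np.cos(a),np.sin(a),0]); z=np.array([0,0,-1.]); T=np.c_[np.cross(y,z),y,z]
        rv=np.degrees(R.from_matrix(M.T@T).as_rotvec()); print('turn',rv.round(2))
    print('shift',(M.T@(np.array(p)-s['tcp_pos'])).round(4),'q6',s['joint_positions'][5],'tcp',s['tcp_pos'].round(4))
E
python3 - <<'E'
from h import *
ci=vision.camera_info('top')
C=lambda u,v:(290+u/3.9,140+v/3.9)
P={n:ray(ci,*C(u,v),z) for n,u,v,z in [('house',576,334,.08),('saddle',513,283,.052),('pad',724,463,.113),('bolt',97,300,.1),('b1',304,245,.024),('b2',320,309,.024),('bl',82,347,.024)]}
for k in P:print(k,P[k].round(4))
d=P['saddle']-P['house'];e=P['house']-P['pad'];print(d,np.hypot(*d[:2]),np.hypot(*e[:2]),np.degrees(np.arctan2(d[1],d[0])),np.degrees(np.arctan2(e[1],e[0])))
s=monitor.get_state();print(R.from_quat(s['ee_rot']).as_matrix().round(3))
plan([*P['house'][:2],.24],np.degrees(np.arctan2(e[1],e[0]))+90)
E
```

```text
house [ 0.4708 -0.3115  0.08  ]
saddle [ 0.524  -0.2628  0.052 ]
pad [ 0.3502 -0.4262  0.113 ]
bolt [0.4991 0.1369 0.1   ]
b1 [ 0.5667 -0.0655  0.024 ]
b2 [ 0.5027 -0.0797  0.024 ]
bl [0.465  0.1532 0.024 ]
[ 0.05322211  0.04874094 -0.028     ] 0.0721683555425724 0.166458690819696 42.48353076478418 43.56300685453182
[[-0.921  0.39  -0.001]
 [ 0.39   0.921 -0.001]
 [ 0.    -0.002 -1.   ]]
turn [-7.000e-02 -6.000e-02 -6.653e+01]
turn [-7.0000e-02  8.0000e-02  1.1347e+02]
shift [-5.551e-01 -6.777e-01 -5.000e-04] q6 1.4312069679129888 tcp [0.2241 0.5291 0.2385]
```

Emit:
step_arm(increments=[{"tz": -0.06},{"tz": -0.12},{"tz": -0.13,"tx": -0.02,"ty": -0.025},{"tx": -0.06,"ty": -0.073,"tz": -0.13},{"tx": -0.1,"ty": -0.122,"tz": -0.13},{"tx": -0.14,"ty": -0.17,"tz": -0.13,"wz": -8},{"tx": -0.18,"ty": -0.22,"tz": -0.13,"wz": -16},{"tx": -0.22,"ty": -0.268,"tz": -0.13,"wz": -24},{"tx": -0.26,"ty": -0.317,"tz": -0.13,"wz": -32},{"tx": -0.3,"ty": -0.366,"tz": -0.13,"wz": -40},{"tx": -0.34,"ty": -0.415,"tz": -0.13,"wz": -48},{"tx": -0.38,"ty": -0.464,"tz": -0.13,"wz": -56},{"tx": -0.42,"ty": -0.512,"tz": -0.13,"wz": -64},{"tx": -0.46,"ty": -0.561,"tz": -0.1,"wz": -66.5},{"tx": -0.5,"ty": -0.61,"tz": -0.06,"wz": -66.5},{"tx": -0.54,"ty": -0.659,"tz": -0.03,"wz": -66.5},{"tx": -0.555,"ty": -0.678,"tz": 0,"wz": -66.5},{"tx": -0.555,"ty": -0.678,"tz": 0,"wz": -66.5},{"tx": -0.555,"ty": -0.678,"tz": 0,"wz": -66.5}])

```text
invalid input
```

Run:
```python
from h import *
ci=vision.camera_info('wrist');snap('wrist','w1.png');print(ci,monitor.get_state()['joint_positions'])
for p in ([.4708,-.3115,.08],[.524,-.2628,.052],[.3502,-.4262,.113]):print(proj(ci,p))
```

```text
{'fx': 305.28231168818996, 'fy': 305.28231168818996, 'cx': 320.59235448313456, 'cy': 198.5250890352976, 'extrinsics': array([[ 0.39053517,  0.88147226,  0.26549751,  0.15467662],
       [ 0.92058656, -0.37343025, -0.11432509,  0.55866912],
       [-0.00162959,  0.28906141, -0.95730917,  0.37153523],
       [ 0.        ,  0.        ,  0.        ,  1.        ]])} [ 1.03043339e+00  3.13856315e-01  4.52311364e-02  1.30362861e+00
 -1.45485206e-05  1.43122025e+00]
(np.float64(-126.36170435563844), np.float64(541.317994174878))
(np.float64(-54.357613851098506), np.float64(529.6111370326429))
(np.float64(-294.32062505530774), np.float64(543.3687791748533))
```

View pics/w1.png

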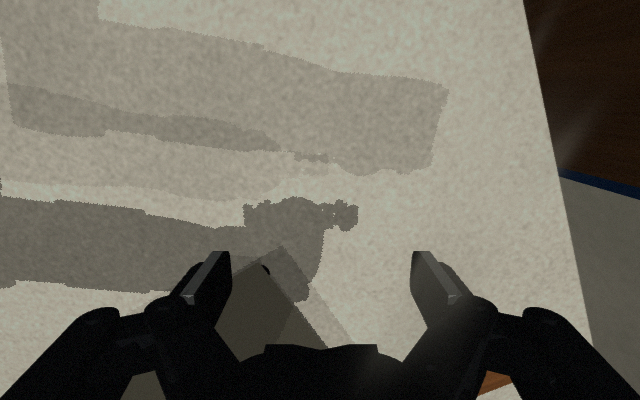

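The move was refused as "invalid input", so the arm is still at its start and the picture shows only the bare counter. I'll retry with every key given in each row.

Emit:
step_arm(increments=[{"tx": 0,"ty": 0,"tz": -0.06,"wx": 0,"wy": 0,"wz": 0,"claw": -1},{"tx": 0,"ty": 0,"tz": -0.12,"wx": 0,"wy": 0,"wz": 0,"claw": -1},{"tx": -0.02,"ty": -0.025,"tz": -0.13,"wx": 0,"wy": 0,"wz": 0,"claw": -1},{"tx": -0.06,"ty": -0.073,"tz": -0.13,"wx": 0,"wy": 0,"wz": 0,"claw": -1},{"tx": -0.1,"ty": -0.122,"tz": -0.13,"wx": 0,"wy": 0,"wz": 0,"claw": -1},{"tx": -0.14,"ty": -0.17,"tz": -0.13,"wx": 0,"wy": 0,"wz": -8,"claw": -1},{"tx": -0.18,"ty": -0.22,"tz": -0.13,"wx": 0,"wy": 0,"wz": -16,"claw": -1},{"tx": -0.22,"ty": -0.268,"tz": -0.13,"wx": 0,"wy": 0,"wz": -24,"claw": -1},{"tx": -0.26,"ty": -0.317,"tz": -0.13,"wx": 0,"wy": 0,"wz": -32,"claw": -1},{"tx": -0.3,"ty": -0.366,"tz": -0.13,"wx": 0,"wy": 0,"wz": -40,"claw": -1},{"tx": -0.34,"ty": -0.415,"tz": -0.13,"wx": 0,"wy": 0,"wz": -48,"claw": -1},{"tx": -0.38,"ty": -0.464,"tz": -0.13,"wx": 0,"wy": 0,"wz": -56,"claw": -1},{"tx": -0.42,"ty": -0.512,"tz": -0.13,"wx": 0,"wy": 0,"wz": -64,"claw": -1},{"tx": -0.46,"ty": -0.561,"tz": -0.1,"wx": 0,"wy": 0,"wz": -66.5,"claw": -1},{"tx": -0.5,"ty": -0.61,"tz": -0.06,"wx": 0,"wy": 0,"wz": -66.5,"claw": -1},{"tx": -0.54,"ty": -0.659,"tz": -0.03,"wx": 0,"wy": 0,"wz": -66.5,"claw": -1},{"tx": -0.555,"ty": -0.678,"tz": 0,"wx": 0,"wy": 0,"wz": -66.5,"claw": -1},{"tx": -0.555,"ty": -0.678,"tz": 0,"wx": 0,"wy": 0,"wz": -66.5,"claw": -1},{"tx": -0.555,"ty": -0.678,"tz": 0,"wx": 0,"wy": 0,"wz": -66.5,"claw": -1}], force=60)

```text
clock: 2.52
tcp_pos: [0.4698, -0.3133, 0.2348]
ee_rot: [-0.369, 0.929, 0.003, -0.002]
ft_force: [-1.0, 1.0, 0.1]
width: 0.999
gripper_force: 0.0
```

Run:
```python
from h import *
ci=vision.camera_info('wrist');im=snap('wrist','w2.png');print(monitor.get_state()['joint_positions'].round(2))
for p in ([.4708,-.3115,.08],[.524,-.2628,.052],[.3502,-.4262,.113]):print(proj(ci,p))
```

```text
[-0.73  0.3   0.02  1.3   0.   -1.49]
(np.float64(318.5976867719041), np.float64(188.37288198060608))
(np.float64(317.80299042873224), np.float64(243.7151655396059))
(np.float64(317.07837844772405), np.float64(-25.162891748246125))
```

View pics/w2.png

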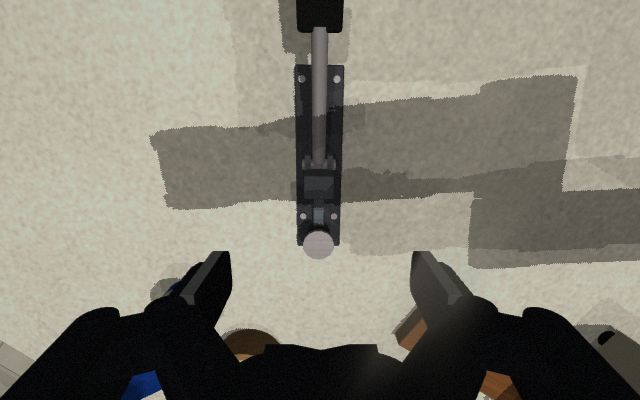

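The wrist view has the jack upright in the image: housing top at (319.5,184), saddle (318.5,244), base plate rear corners (295,66) and (345,66).

Run:
```python
from h import *
ci=vision.camera_info('wrist')
P={n:ray(ci,u,v,z)[:2] for n,u,v,z in [('house',319.3,184,.08),('saddle',318.5,243.5,.052),('rearmid',320,66,.012),('frontmid',319,246,.012)]}
for k in P:print(k,P[k].round(4))
ax=P['saddle']-P['rearmid'];L=np.hypot(*ax);ax/=L;print(L,'exp .195')
a=np.degrees(np.arctan2(ax[1],ax[0]));print('yaw',a,P['saddle']-.075*ax,P['rearmid']+.12*ax)
o=(P['saddle']-.075*ax+P['rearmid']+.12*ax+P['house'])/3; print(o)
plan([*o,.05],a+90)
```

```text
house [ 0.4678 -0.3123]
saddle [ 0.5243 -0.2603]
rearmid [ 0.384  -0.3903]
frontmid [ 0.5401 -0.2447]
0.19122934663813518 exp .195
yaw 42.809771767441674 [ 0.46925034 -0.31131293] [ 0.47201654 -0.30875053]
[ 0.46969861 -0.31079405]
turn [ 0.29 -0.01  0.6 ]
turn [ 2.000e-02  4.500e-01 -1.794e+02]
shift [-0.0007  0.      0.1868] q6 -1.4860500450343344 tcp [ 0.4699 -0.3119  0.2368]
```

Emit:
step_arm(increments=[{"tx": -0.001,"ty": 0,"tz": 0.05,"wx": 0,"wy": 0,"wz": 0.6,"claw": -1},{"tx": -0.001,"ty": 0,"tz": 0.1,"wx": 0,"wy": 0,"wz": 0.6,"claw": -1},{"tx": -0.001,"ty": 0,"tz": 0.14,"wx": 0,"wy": 0,"wz": 0.6,"claw": -1},{"tx": -0.001,"ty": 0,"tz": 0.17,"wx": 0,"wy": 0,"wz": 0.6,"claw": -1},{"tx": -0.001,"ty": 0,"tz": 0.187,"wx": 0,"wy": 0,"wz": 0.6,"claw": -1},{"tx": -0.001,"ty": 0,"tz": 0.187,"wx": 0,"wy": 0,"wz": 0.6,"claw": -1},{"tx": -0.001,"ty": 0,"tz": 0.187,"wx": 0,"wy": 0,"wz": 0.6,"claw": 1},{"tx": -0.001,"ty": 0,"tz": 0.187,"wx": 0,"wy": 0,"wz": 0.6,"claw": 1},{"tx": -0.001,"ty": 0,"tz": 0.187,"wx": 0,"wy": 0,"wz": 0.6,"claw": 1},{"tx": -0.001,"ty": 0,"tz": 0.187,"wx": 0,"wy": 0,"wz": 0.6,"claw": 1},{"tx": -0.001,"ty": 0,"tz": 0.187,"wx": 0,"wy": 0,"wz": 0.6,"claw": 1},{"tx": -0.001,"ty": 0,"tz": 0.187,"wx": 0,"wy": 0,"wz": 0.6,"claw": 1},{"tx": -0.001,"ty": 0,"tz": 0.187,"wx": 0,"wy": 0,"wz": 0.6,"claw": 1},{"tx": -0.001,"ty": 0,"tz": 0.187,"wx": 0,"wy": 0,"wz": 0.6,"claw": 1}], force=80)

```text
clock: 4.32
tcp_pos: [0.4724, -0.3113, 0.0534]
ee_rot: [-0.366, 0.931, -0.001, 0.001]
ft_force: [0.5, -0.0, 5.3]
width: 0.336
gripper_force: 78.9
```

Run:
```python
from h import *
plan([.5312+.0003,-.056+.0016,.1334],99.3+90)
```

```text
turn [-1.300e-01 -3.000e-02 -5.638e+01]
turn [-4.0000e-02  1.5000e-01  1.2362e+02]
shift [-0.2183  0.1477 -0.0802] q6 -1.4738491137981211 tcp [ 0.4724 -0.3113  0.0534]
```

Emit:
step_arm(increments=[{"tx": 0,"ty": 0,"tz": -0.02,"wx": 0,"wy": 0,"wz": 0,"claw": 1},{"tx": 0,"ty": 0,"tz": -0.05,"wx": 0,"wy": 0,"wz": 0,"claw": 1},{"tx": -0.01,"ty": 0.007,"tz": -0.08,"wx": 0,"wy": 0,"wz": -4,"claw": 1},{"tx": -0.04,"ty": 0.027,"tz": -0.08,"wx": 0,"wy": 0,"wz": -12,"claw": 1},{"tx": -0.08,"ty": 0.054,"tz": -0.08,"wx": 0,"wy": 0,"wz": -20,"claw": 1},{"tx": -0.12,"ty": 0.081,"tz": -0.08,"wx": 0,"wy": 0,"wz": -28,"claw": 1},{"tx": -0.16,"ty": 0.108,"tz": -0.08,"wx": 0,"wy": 0,"wz": -36,"claw": 1},{"tx": -0.19,"ty": 0.129,"tz": -0.08,"wx": 0,"wy": 0,"wz": -44,"claw": 1},{"tx": -0.21,"ty": 0.142,"tz": -0.08,"wx": 0,"wy": 0,"wz": -51,"claw": 1},{"tx": -0.2183,"ty": 0.1477,"tz": -0.08,"wx": 0,"wy": 0,"wz": -56.4,"claw": 1},{"tx": -0.2183,"ty": 0.1477,"tz": -0.08,"wx": 0,"wy": 0,"wz": -56.4,"claw": 1},{"tx": -0.2183,"ty": 0.1477,"tz": -0.08,"wx": 0,"wy": 0,"wz": -56.4,"claw": 1}])

```text
clock: 5.82
tcp_pos: [0.5299, -0.054, 0.1314]
ee_rot: [0.762, -0.648, -0.001, 0.001]
ft_force: [-0.2, 0.1, -7.5]
width: 0.339
gripper_force: 81.0
```

Run:
```python
from h import *
s=monitor.get_state();print(s['tcp_pos'],s['ft_force'],s['gripper_force'])
ci=vision.camera_info('wrist');im=snap('wrist','w3.png')
print(proj(ci,[.4997,.1365,.1]))
R_=R.from_quat(s['ee_rot']).as_matrix();print(R_.round(3))
```

```text
[ 0.52993144 -0.05404823  0.13138065] [-0.23631222  0.14659162 -7.47126068] 81.00848436355591
(np.float64(317.5856848894215), np.float64(468.1712051174384))
[[ 0.16  -0.987 -0.002]
 [-0.987 -0.16   0.   ]
 [-0.001  0.002 -1.   ]]
```

View pics/w3.png

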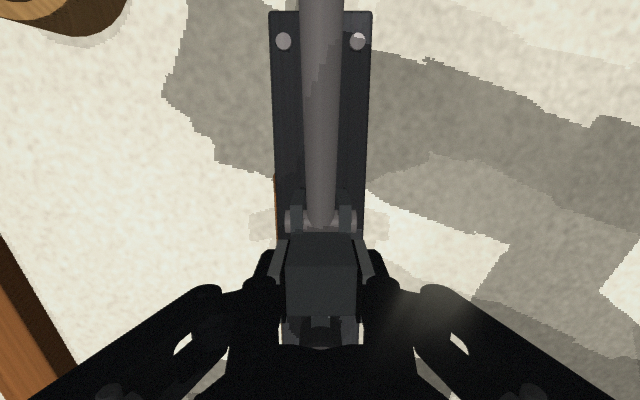

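The jack is held square: rear plate corners at (270,11) and (372,11), symmetric about the image centre. The lug is out of view. Next I lower to about 5 mm over the bearer and slide under the lug.

Run:
```python
from h import *
plan([.5116,.0641,.0824],99.3+90)
```

```text
turn [ 0.08  0.03 -0.08]
turn [ 5.0000e-02 -1.3000e-01  1.7992e+02]
shift [-0.1198 -0.0007  0.0493] q6 -1.9843187719003923 tcp [ 0.5301 -0.0543  0.1316]
```

Emit:
step_arm(increments=[{"tx": 0,"ty": 0,"tz": 0.02,"wx": 0,"wy": 0,"wz": 0,"claw": 1},{"tx": 0,"ty": 0,"tz": 0.04,"wx": 0,"wy": 0,"wz": 0,"claw": 1},{"tx": 0,"ty": 0,"tz": 0.049,"wx": 0,"wy": 0,"wz": 0,"claw": 1},{"tx": 0,"ty": 0,"tz": 0.049,"wx": 0,"wy": 0,"wz": 0,"claw": 1},{"tx": -0.02,"ty": 0,"tz": 0.049,"wx": 0,"wy": 0,"wz": 0,"claw": 1},{"tx": -0.04,"ty": 0,"tz": 0.049,"wx": 0,"wy": 0,"wz": 0,"claw": 1},{"tx": -0.06,"ty": -0.001,"tz": 0.049,"wx": 0,"wy": 0,"wz": 0,"claw": 1},{"tx": -0.08,"ty": -0.001,"tz": 0.049,"wx": 0,"wy": 0,"wz": 0,"claw": 1},{"tx": -0.1,"ty": -0.001,"tz": 0.049,"wx": 0,"wy": 0,"wz": 0,"claw": 1},{"tx": -0.115,"ty": -0.001,"tz": 0.049,"wx": 0,"wy": 0,"wz": 0,"claw": 1},{"tx": -0.12,"ty": -0.001,"tz": 0.049,"wx": 0,"wy": 0,"wz": 0,"claw": 1},{"tx": -0.12,"ty": -0.001,"tz": 0.049,"wx": 0,"wy": 0,"wz": 0,"claw": 1}])

```text
clock: 7.38
tcp_pos: [0.5124, 0.065, 0.0833]
ee_rot: [0.763, -0.647, 0.0, 0.0]
ft_force: [-0.5, -0.4, -7.9]
width: 0.337
gripper_force: 81.0
```

Run:
```python
from h import *
s=monitor.get_state();print(s['tcp_pos'],s['ft_force'])
t=snap('top','t4.png');c=snap('scene','s4.png');c0=cv2.imread('pics/sc0.png')[:,:,::-1]
# scene crops 265..375 x 165..225 -> x7 ; before / after, top
a=[cv2.resize(x,(780,290),interpolation=cv2.INTER_CUBIC) for x in (c0[165:223,262:418-0][:, :156],c[165:223,262:418])]
cv2.imwrite('pics/m4.png',np.vstack(a)[:,:,::-1])
ci=vision.camera_info('scene')
for n,p in (('bolt',[.4997,.1365,.1]),('saddle',[.4995,.138,.085])):
  u,v=proj(ci,p);print(n,u,v,(u-262)*5,(v-165)*5)
```

```text
[0.51236686 0.06502634 0.08332589] [-0.54110893 -0.36086098 -7.87967872]
bolt 331.8109423989158 183.60013021214036 349.05471199457907 93.00065106070178
saddle 332.0400337871934 185.76701234707747 350.20016893596704 103.83506173538734
```

View pics/m4.png

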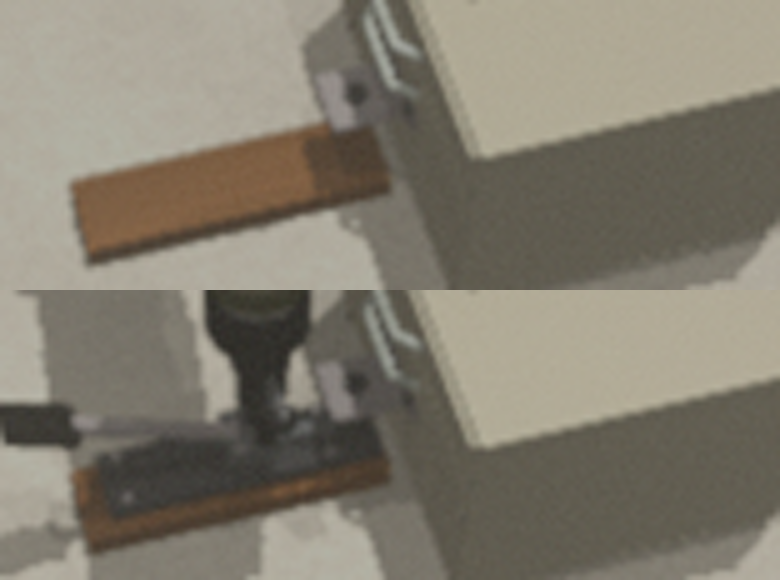

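Lower crop: the jack is square over the bearer with its saddle under the lug. The bolt at (355,93) lies about 1 px (3 mm) from my prediction, which is within tolerance. Setting it down and letting go.

Emit:
step_arm(increments=[{"tx": 0,"ty": 0,"tz": 0.003,"wx": 0,"wy": 0,"wz": 0,"claw": 1},{"tx": 0,"ty": 0,"tz": 0.005,"wx": 0,"wy": 0,"wz": 0,"claw": 1},{"tx": 0,"ty": 0,"tz": 0.006,"wx": 0,"wy": 0,"wz": 0,"claw": 1},{"tx": 0,"ty": 0,"tz": 0.007,"wx": 0,"wy": 0,"wz": 0,"claw": 1},{"tx": 0,"ty": 0,"tz": 0.007,"wx": 0,"wy": 0,"wz": 0,"claw": 1}])

```text
clock: 8.1
tcp_pos: [0.5123, 0.0644, 0.0773]
ee_rot: [0.762, -0.647, 0.0, 0.0]
ft_force: [-3.5, -2.3, 5.7]
width: 0.341
gripper_force: 82.6
```

Emit:
step_arm(increments=[{"tx": 0,"ty": 0,"tz": 0,"wx": 0,"wy": 0,"wz": 0,"claw": -1},{"tx": 0,"ty": 0,"tz": 0,"wx": 0,"wy": 0,"wz": 0,"claw": -1},{"tx": 0,"ty": 0,"tz": 0,"wx": 0,"wy": 0,"wz": 0,"claw": -1},{"tx": 0,"ty": 0,"tz": 0,"wx": 0,"wy": 0,"wz": 0,"claw": -1},{"tx": 0,"ty": 0,"tz": 0,"wx": 0,"wy": 0,"wz": 0,"claw": -1},{"tx": 0,"ty": 0,"tz": -0.03,"wx": 0,"wy": 0,"wz": 0,"claw": -1},{"tx": 0,"ty": 0,"tz": -0.07,"wx": 0,"wy": 0,"wz": 0,"claw": -1},{"tx": 0,"ty": 0,"tz": -0.12,"wx": 0,"wy": 0,"wz": 0,"claw": -1},{"tx": 0.03,"ty": 0,"tz": -0.16,"wx": 0,"wy": 0,"wz": 0,"claw": 0},{"tx": 0.09,"ty": 0,"tz": -0.18,"wx": 0,"wy": 0,"wz": 0,"claw": 1},{"tx": 0.13,"ty": 0,"tz": -0.18,"wx": 0,"wy": 0,"wz": 0,"claw": 1},{"tx": 0.13,"ty": 0,"tz": -0.18,"wx": 0,"wy": 0,"wz": 0,"claw": 1},{"tx": 0.13,"ty": 0,"tz": -0.18,"wx": 0,"wy": 0,"wz": 0,"claw": 1}])

```text
clock: 9.72
tcp_pos: [0.533, -0.0633, 0.2559]
ee_rot: [0.762, -0.647, -0.001, 0.0]
ft_force: [0.3, 0.4, -0.9]
width: 0.003
gripper_force: 0.0
```

Run:
```python
from h import *
s=monitor.get_state();print(s['tcp_pos'],s['ft_force'],s['width'])
t=snap('top','t5.png');ct=vision.camera_info('top');ci=vision.camera_info('wrist');w=snap('wrist','w5.png')
u=np.array([-.1616,.9869,0]);o=s['tcp_pos']*0+[.512,.0628,.024]
for n,d,h in(('housetop',0,.08),('pad',-.159,.113),('padend',-.1863,.1257),('saddle',.075,.052)):
  p=o+d*u+[0,0,h];print(n,p.round(3),np.round(proj(ct,p)),np.round(proj(ci,p)))
a=cv2.resize(t[180:280,300:400],(400,400),interpolation=cv2.INTER_CUBIC);b=cv2.resize(w,(400,250))
b=np.vstack([b,np.zeros((150,400,3),np.uint8)])
cv2.imwrite('pics/m5.png',np.hstack([a,b])[:,:,::-1])
```

```text
[ 0.53300717 -0.06329302  0.25593583] [ 0.27173127  0.38937765 -0.91626583] 0.0028241625727678126
housetop [0.512 0.063 0.104] [335. 213.] [319. 299.]
pad [ 0.538 -0.094  0.137] [380. 205.] [319. 158.]
padend [ 0.542 -0.121  0.15 ] [388. 203.] [319. 125.]
saddle [0.5   0.137 0.076] [315. 218.] [319. 338.]
```

View pics/m5.png

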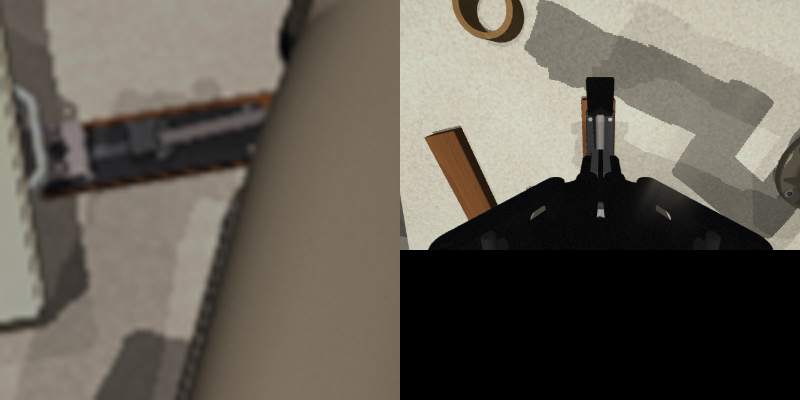

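The pad is seen in the wrist view at full-frame (320,156) against a predicted (319,158). The jack stands square under the lug and the bottle and tape are untouched. Now to the pressing position.

Run:
```python
from h import *
plan([.539,-.103,.060],99.3+90)
```

```text
turn [0.04 0.04 0.1 ]
turn [-6.000e-02  6.000e-02 -1.799e+02]
shift [0.041  0.0006 0.196 ] q6 -2.001476822550747 tcp [ 0.533  -0.0625  0.256 ]
```

Emit:
step_arm(increments=[{"tx": 0.041,"ty": 0,"tz": 0.03,"wx": 0,"wy": 0,"wz": 0,"claw": 1},{"tx": 0.041,"ty": 0,"tz": 0.07,"wx": 0,"wy": 0,"wz": 0,"claw": 1},{"tx": 0.041,"ty": 0,"tz": 0.09,"wx": 0,"wy": 0,"wz": 0,"claw": 1},{"tx": 0.041,"ty": 0,"tz": 0.1,"wx": 0,"wy": 0,"wz": 0,"claw": 1},{"tx": 0.041,"ty": 0,"tz": 0.11,"wx": 0,"wy": 0,"wz": 0,"claw": 1},{"tx": 0.041,"ty": 0,"tz": 0.12,"wx": 0,"wy": 0,"wz": 0,"claw": 1},{"tx": 0.041,"ty": 0,"tz": 0.13,"wx": 0,"wy": 0,"wz": 0,"claw": 1},{"tx": 0.041,"ty": 0,"tz": 0.14,"wx": 0,"wy": 0,"wz": 0,"claw": 1},{"tx": 0.041,"ty": 0,"tz": 0.14,"wx": 0,"wy": 0,"wz": 0,"claw": 1}])

```text
clock: 10.95
tcp_pos: [0.5397, -0.1037, 0.1155]
ee_rot: [0.762, -0.647, -0.001, -0.0]
ft_force: [-1.1, 1.1, 2.8]
width: -0.003
gripper_force: 1.0
```

Spring felt (2.8 N), as expected. Continuing down.

Emit:
step_arm(increments=[{"tx": 0,"ty": 0,"tz": 0.007,"wx": 0,"wy": 0,"wz": 0,"claw": 1},{"tx": 0,"ty": 0,"tz": 0.014,"wx": 0,"wy": 0,"wz": 0,"claw": 1},{"tx": 0,"ty": 0,"tz": 0.021,"wx": 0,"wy": 0,"wz": 0,"claw": 1},{"tx": 0,"ty": 0,"tz": 0.028,"wx": 0,"wy": 0,"wz": 0,"claw": 1},{"tx": 0,"ty": 0,"tz": 0.035,"wx": 0,"wy": 0,"wz": 0,"claw": 1},{"tx": 0,"ty": 0,"tz": 0.042,"wx": 0,"wy": 0,"wz": 0,"claw": 1},{"tx": 0,"ty": 0,"tz": 0.048,"wx": 0,"wy": 0,"wz": 0,"claw": 1},{"tx": 0,"ty": 0,"tz": 0.053,"wx": 0,"wy": 0,"wz": 0,"claw": 1},{"tx": 0,"ty": 0,"tz": 0.056,"wx": 0,"wy": 0,"wz": 0,"claw": 1},{"tx": 0,"ty": 0,"tz": 0.056,"wx": 0,"wy": 0,"wz": 0,"claw": 1},{"tx": 0,"ty": 0,"tz": 0.056,"wx": 0,"wy": 0,"wz": 0,"claw": 1}])

```text
clock: 12.32
tcp_pos: [0.5416, -0.1067, 0.0623]
ee_rot: [0.762, -0.648, 0.003, 0.001]
ft_force: [-1.2, -6.5, 11.9]
width: -0.006
gripper_force: 6.0
```

Run:
```python
from h import *
c=snap('scene','s6.png');c0=cv2.imread('pics/sc0.png')[:,:,::-1]
a=[cv2.resize(x[165:223,262:418],(780,290),interpolation=cv2.INTER_CUBIC) for x in (c0,c)]
cv2.imwrite('pics/m6.png',np.vstack(a)[:,:,::-1])
```

```text
(no output)
```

View pics/m6.png

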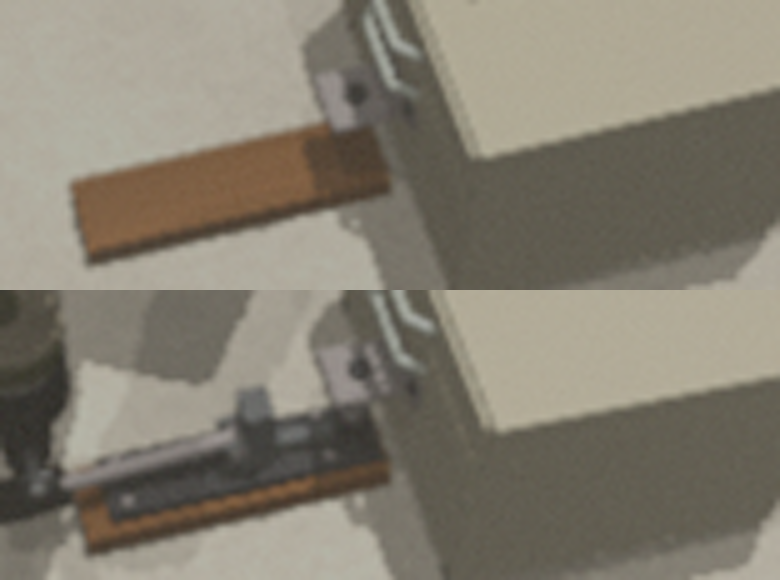

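The bolt went from (356,93) to (360,80) in the crop, roughly 18 mm up, so the front is lifted and the jack still lies flat on the bearer. Releasing the handle.

Emit:
step_arm(increments=[{"tx": 0,"ty": 0,"tz": -0.007,"wx": 0,"wy": 0,"wz": 0,"claw": 1},{"tx": 0,"ty": 0,"tz": -0.014,"wx": 0,"wy": 0,"wz": 0,"claw": 1},{"tx": 0,"ty": 0,"tz": -0.021,"wx": 0,"wy": 0,"wz": 0,"claw": 1},{"tx": 0,"ty": 0,"tz": -0.028,"wx": 0,"wy": 0,"wz": 0,"claw": 1},{"tx": 0,"ty": 0,"tz": -0.035,"wx": 0,"wy": 0,"wz": 0,"claw": 1},{"tx": 0,"ty": 0,"tz": -0.042,"wx": 0,"wy": 0,"wz": 0,"claw": 1},{"tx": 0,"ty": 0,"tz": -0.052,"wx": 0,"wy": 0,"wz": 0,"claw": 1},{"tx": 0,"ty": 0,"tz": -0.065,"wx": 0,"wy": 0,"wz": 0,"claw": 1},{"tx": 0,"ty": 0,"tz": -0.08,"wx": 0,"wy": 0,"wz": 0,"claw": 1},{"tx": 0,"ty": 0,"tz": -0.095,"wx": 0,"wy": 0,"wz": 0,"claw": 1},{"tx": 0,"ty": 0,"tz": -0.12,"wx": 0,"wy": 0,"wz": 0,"claw": 1},{"tx": 0,"ty": 0,"tz": -0.12,"wx": 0,"wy": 0,"wz": 0,"claw": 1},{"tx": 0,"ty": 0,"tz": -0.12,"wx": 0,"wy": 0,"wz": 0,"claw": 1},{"tx": 0,"ty": 0,"tz": -0.12,"wx": 0,"wy": 0,"wz": 0,"claw": 1}])

```text
clock: 14.12
tcp_pos: [0.5394, -0.1039, 0.1793]
ee_rot: [0.762, -0.647, -0.001, 0.0]
ft_force: [0.4, -0.2, 0.4]
width: 0.0
gripper_force: 0.0
```

Run:
```python
from h import *
ci=vision.camera_info('wrist');s=monitor.get_state();print(s['tcp_pos'],s['ft_force'])
c=snap('scene','s7.png');w=snap('wrist','w7.png')
u=np.array([-.1616,.9869,0]);o=np.array([.512,.0628,.024])
for n,d,h in(('padend',-.1863,.1257),('padmid',-.159,.113)):print(n,proj(ci,o+d*u+[0,0,h]))
a=cv2.resize(c[165:223,262:418],(780,290),interpolation=cv2.INTER_CUBIC);b=np.zeros((300,780,3),np.uint8);b[:,:480]=cv2.resize(w,(480,300))
cv2.imwrite('pics/m7.png',np.vstack([a,b])[:,:,::-1])
```

```text
[ 0.53940435 -0.10385282  0.17926007] [ 0.40790597 -0.17985386  0.4394569 ]
padend (np.float64(317.915178520821), np.float64(208.97195433734012))
padmid (np.float64(318.17119057954005), np.float64(243.67278166079277))
```

View pics/m7.png

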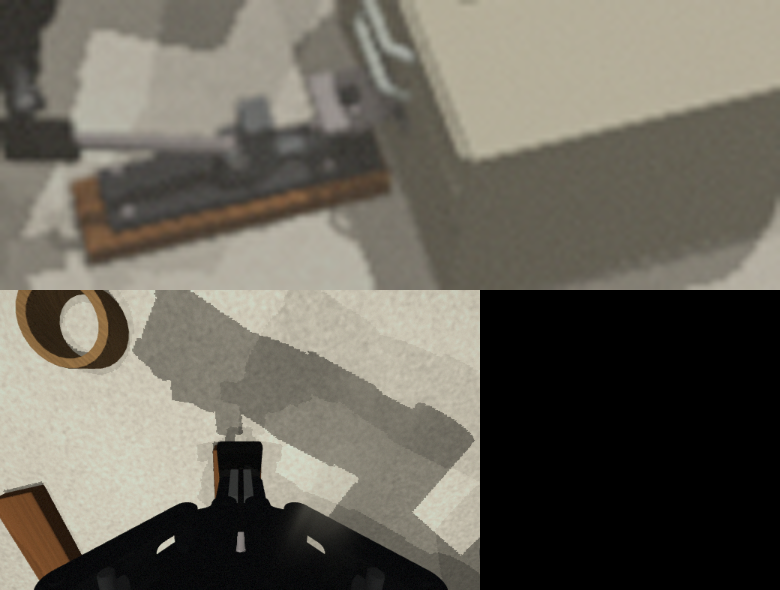

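The cabinet is back on its feet, having crept about 3–4 mm towards the jack (bolt now at (350,93)). The handle is fully up and the jack has not moved. Second stroke.

Emit:
step_arm(increments=[{"tx": 0,"ty": 0,"tz": 0.02,"wx": 0,"wy": 0,"wz": 0,"claw": 1},{"tx": 0,"ty": 0,"tz": 0.035,"wx": 0,"wy": 0,"wz": 0,"claw": 1},{"tx": 0,"ty": 0,"tz": 0.048,"wx": 0,"wy": 0,"wz": 0,"claw": 1},{"tx": 0,"ty": 0,"tz": 0.06,"wx": 0,"wy": 0,"wz": 0,"claw": 1},{"tx": 0,"ty": 0,"tz": 0.068,"wx": 0,"wy": 0,"wz": 0,"claw": 1},{"tx": 0,"ty": 0,"tz": 0.076,"wx": 0,"wy": 0,"wz": 0,"claw": 1},{"tx": 0,"ty": 0,"tz": 0.084,"wx": 0,"wy": 0,"wz": 0,"claw": 1},{"tx": 0,"ty": 0,"tz": 0.091,"wx": 0,"wy": 0,"wz": 0,"claw": 1},{"tx": 0,"ty": 0,"tz": 0.098,"wx": 0,"wy": 0,"wz": 0,"claw": 1},{"tx": 0,"ty": 0,"tz": 0.105,"wx": 0,"wy": 0,"wz": 0,"claw": 1},{"tx": 0,"ty": 0,"tz": 0.112,"wx": 0,"wy": 0,"wz": 0,"claw": 1},{"tx": 0,"ty": 0,"tz": 0.117,"wx": 0,"wy": 0,"wz": 0,"claw": 1},{"tx": 0,"ty": 0,"tz": 0.12,"wx": 0,"wy": 0,"wz": 0,"claw": 1},{"tx": 0,"ty": 0,"tz": 0.12,"wx": 0,"wy": 0,"wz": 0,"claw": 1},{"tx": 0,"ty": 0,"tz": 0.12,"wx": 0,"wy": 0,"wz": 0,"claw": 1},{"tx": 0,"ty": 0,"tz": 0.12,"wx": 0,"wy": 0,"wz": 0,"claw": 1},{"tx": 0,"ty": 0,"tz": 0.12,"wx": 0,"wy": 0,"wz": 0,"claw": 1}])

```text
clock: 16.35
tcp_pos: [0.5416, -0.1064, 0.0623]
ee_rot: [0.762, -0.648, 0.003, 0.001]
ft_force: [-2.6, -6.9, 11.5]
width: 0.003
gripper_force: 6.1
```

Depth and force match the first stroke (z 0.0623 m, 11.5 N), so I'm handing it in.

```bash
python3 -c "
from h import *
print(ticket.finish_job())"
```

```text
the job is handed in; nothing more can be done
None
```

I set the jack on the bearer under the lift lug, pumped it down, let it back up and pressed it down again. I handed the job in at about 16 s with the handle held down; the hand-in returned no verdict. A picture confirmed the first lift (about 18 mm), but I judged the second only by its matching depth and force. The cabinet crept about 3–4 mm towards the jack between strokes.

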